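# Fold over the sprung bangle stand and hang the bangle on it

## Robot

A 6-joint arm with a two-finger parallel gripper is mounted at the origin on the work surface. World frame = base frame: x ahead of the robot, y to its left, z up, the work surface at z = 0. Lengths are in m, angles in rad, forces in N, time in s.
With the tool pointing down it reaches from about 0.325 to 0.775 m from the base axis. Payload 9.3 kg.
Tool frame: the origin (TCP) lies midway between the tips of the shut fingers; the grasp point (between the pads) lies 19 mm behind it (manip.tcp_to_grasp is the distance from the TCP to the grasp point, in m); x points along the fingers, z is the direction in which the jaws open and shut, and the axes are right-handed (so a half turn about x gives the same grasp; the last joint's range is limited). The gripper opens to 85 mm and grips with 20 to 120 N. Pads are 22 mm wide; open, the fingers measure 114 mm over their backs; the gripper's body (76 mm by 85 mm) begins 54 mm behind the grasp point. The pads swing forward as they close: fully open they stand 13 mm farther back than shut.
Start: joints at [-1.421, 0.259, 0.021, 1.334, 0, 1.418], TCP at [0.164, -0.525, 0.201] pointing down, gripper open.
Joint ranges: [-3.04, 3.04], [-0.91, 1.82], [-1.04, 1.36], [-1.92, 1.95], [-1.52, 1.45], [-3.14, 3.14]. Speed limits (rad/s): [2.22, 2.22, 2.79, 3.14, 3.14, 3.14].

## Interface

Orientations are given as [roll, pitch, yaw] about the fixed x, y, z axes, in that order (R = Rz(yaw) Ry(pitch) Rx(roll)).
In Python, from plant import manip gives the robot as it stands.
- The arm moves only by the tool drive_tool, never from a script. Its argument "motion" is a list of rows, each a list of 5 numbers: the shift along the tool's x, y, z in units of 30 mm (1.0 is 30 mm), then the turn about the tool's x in units of 5 degrees (1.0 is 5 degrees), then the closure, from -1 (fully open) to 1 (shut). A call has 1 to 12 rows; each row shifts and turns the commanded pose from where the row before left it, along the tool's axes as they then stand; what a row does not reach is not made up. A row lasts 1/12 s, in which the tool goes at most 41.7 mm and 7.16 degrees, less where a joint would pass 70% of its speed; a pose out of reach is approached as far as the arm can. A call with a number of a shift or a turn outside -1 to 1 is refused whole. A call with a gripper value outside its range is refused whole. The fingers move at their own pace and stop on an object; the grip force is fixed at half the most. Time passes only in rows, so rows that do not move let the fingers close. It gives the time, the measured TCP pose, the force and the opening at its end, in the units of the state.
- manip.get_state(): the state, without advancing time (a new reading comes with each control period).
- manip.capture(name): name is "scene" or "top" or "wrist"; returns the picture (384x512x3 uint8, red, green, blue); there is no depth.
- manip.calibration(name): a dict with "fx", "fy", "cx", "cy" (pixels), "R" (3x3) and "t" (3): a world point X has camera coordinates R X + t. Camera axes: x right, y down, z forward; pixel columns grow to the right and rows downward; lengths in m; the calibration is good to about 2 mm. A picture is of the moment at which its call begins: read the wrist's pose just before it. calibration takes no time and is no camera call; for the wrist camera it gives the pose at the moment of the call.
- manip.close_job(): hands the job in, once; it reports no verdict.
Trained networks look in the newest picture that a camera, given by its name, has taken for a name from the list of things; names that differ only in an ending like _2 or _b are one class to them, and where a whole thing is asked for, a point or a joint stands for the part that bears it (a point fixed in the world has none). Each returns a list of dicts, best first, with "conf" (0 to 1); they miss things now and then, are a little off and sometimes report something else, mostly with a low value. They report only what shows in the picture. A call takes as long as a camera call. They do not tell look-alikes from the thing itself.
- manip.search_frame(camera, label): "rect" ([centre column, centre row, width, height] in pixels, round what is visible of it).
The state is a dict: "t": time; "joints": joint angles; "joint_velocities": joint speeds; "tau": joint torques, N m; "tcp_pos": TCP position; "ee_rot": TCP orientation; "force": force on the tool from outside, world axes, zero at the start; "wrist_torque": the same for the moment, N m; "finger_gap": finger opening in m.
Only numpy, scipy, OpenCV 4.12 (cv2) and the standard library are available. Lean on these libraries where they do the work, as an engineer would, in place of code of your own. Each camera call takes 0.05 s, during which the arm holds its last target. There are 200 camera calls.

## Task

Push the T-shaped bangle stand away from its folded-down side, past the spring's over-centre point, until it snaps over by itself and rests on its far stop; feel for the snap and stop pushing there, because driving it hard against the stop (more than about 20 N) would damage it. Then lift the bangle out of its wooden block and hang it on the stand's crossbar, and leave the other goods on the table where they are.

Things in the scene. Friction and masses are not known exactly. Their poses are not given: they have to be found in the camera images.
- stand_base: Fixed wooden base of the bangle stand, 200 x 150 x 10 mm, origin at the centre of its underside. Steel cheeks (34 x 8 mm, at y = +-32 mm, 54 mm high) carry the T-bar's hinge. The T-bar starts leaning to the base's -x and has to go over to +x. The far stop and the spring's anchor sit on one clamped plate, set anew each time and not measured; find them by feel.
- hinge (a point): Hinge of the T-bar, 40 mm above the base's underside, axis along y. A spring in the hub resists pushing by 6 to 11 N at the crossbar (more if a pusher drags on the padding instead of following the arc); towards over-centre this falls to nothing and the bar jumps ahead of the pusher on to a stiff rubber stop (20 N within 1 mm). About 2.5 N at the bar moves it back.
- tbar (a joint): Angle of the T-bar (rad): 0 at its start, leaning 0.45 from upright to the base's -x, on its near stop; grows towards +x (upright at 0.45). The spring drives it back to 0 until over-centre, which lies anywhere from 0.35 to 1.15; beyond, it throws it to the far stop, always 0.10 rad (10 mm at the bar) farther.
- bar_mid (a point): Middle of the crossbar, on its axis, 105 mm from the hinge; moves with the T-bar. y runs along the crossbar, z along the post away from the hinge. The crossbar is a grey padded roll, 24 mm in diameter, 170 mm long, both ends free, carried at its middle by a steel post 14 mm in diameter.
- bangle_center (a point): Centre of the bangle, a rigid dark wooden ring, 92 mm outer, 68 mm inner diameter, 14 mm wide along its axis (y), 50 to 100 g. It stands upright in the block, centre 54 mm and top 100 mm above the table. Grip its rim at the top across the 14 mm; the rim is 12 mm thick radially, and fingertips reaching lower than that meet the crossbar when it is hung.
- holder: Fixed light wooden block, 100 (x) x 46 (y) x 24 mm, origin at the centre of its underside, with a slot 18 mm wide and 76 mm long along x, its floor 8 mm and its rim 24 mm above the table, in which the bangle stands.
- pendant_tray: Bystander: black tray of pendants, 130 x 150 x 22 mm, origin at the centre of its underside.
- ring_cone: Bystander: white ceramic ring cone, 52 mm wide at the foot, 88 mm high, origin at the centre of its underside.
- polish_jar: Bystander: small amber glass jar, 56 mm wide, 60 mm high, origin at the centre of its underside.
Mind the look-alikes: they are no part of the job. Of the things like the part that bears bangle_center, leave any that is white or yellow; of the rest the larger one is meant.

How it is judged:
On the way, in this order (a step that is already met when the one before it is completed fails the run):
1. the T-bar has snapped over and rests on its far side untouched by the robot (value of joint tbar above 0.4 rad and velocity of joint tbar between -0.05 and 0.05 rad/s and contact force between each of the fingers, the arm and tbar below 0.1 N), for 0.3 s.
2. the bangle hangs on the crossbar, released (height (world z) of bangle_center above 0.08 m and distance between bangle_center and bar_mid below 0.085 m and angle between bangle_center's own y axis and vertical between 1.1 and 2.04 rad and contact force between bangle and tbar above 0.2 N and z of bangle_center in the frame of bar_mid below 0 m and contact force between each of the fingers, the arm and bangle below 0.1 N and linear speed of bangle below 0.03 m/s), for 0.3 s.
At the end, for the whole second after the job is handed in: T-bar at rest on its far side (angle above 0.4 rad); bangle released and still, carried by the crossbar passing through it: its centre within 85 mm of the bar's middle, below it along the post, over 80 mm above the table, its axis within 27 degrees of level (all of step 2 and value of joint tbar above 0.4 rad and velocity of joint tbar between -0.05 and 0.05 rad/s); the robot touches nothing.
It fails at once if the robot presses on the T-bar with more than 20 N (contact force between any of the fingers, the arm and tbar above 20 N).
It fails at once if a bystander is shifted by more than 20 mm (distance of any of pendant_tray, ring_cone, polish_jar from where it was at the start of the episode above 0.02 m).
It also fails if it takes over 72 s, if anything falls off the work surface, if the arm or the gripper's body presses on something with over 40 N, if the wrist force passes 120 N, or if a joint passes its speed limit or range.

## Working session

There is one attempt and no reset: what is moved stays moved. The work goes in short steps, Python scripts to look and compute and a tool call to move; the robot and the scene stay as the last step left them, time stands still between calls to the robot, and variables do not carry over. Pictures are saved under pics/ and viewed, about 8 in all and at most 12, crops included, and the job is handed in when it is done.

Besides the shell and the picture viewer there is one more tool, called by a JSON object that holds its "name" and its "arguments", one argument or row to a line. drive_tool: Moves the arm, as the interface text tells. Its arguments: {"type":"object","properties":{"motion":{"type":"array","items":{"type":"array","items":{"type":"number"}}}},"required":["motion"]}

```bash
mkdir -p pics; ls
python3 - <<'E'
from plant import manip
import cv2,numpy as np
s=manip.get_state();print({k:np.round(v,3).tolist() for k,v in s.items()})
for n in("scene","top"):
    im=manip.capture(n);cv2.imwrite(f"pics/{n}0.png",im[:,:,::-1])
    c=manip.calibration(n);print(n,{k:np.round(v,3).tolist() for k,v in c.items()})
    for l in("stand_base","tbar","bangle_center","holder","pendant_tray","ring_cone","polish_jar"):
        print(l,[(np.round(d['rect']).tolist(),round(d['conf'],2)) for d in manip.search_frame(n,l)[:4]])
a=cv2.imread("pics/scene0.png");b=cv2.imread("pics/top0.png")
E
```

```text
pics
{'t': 0.0, 'joints': [-1.421, 0.259, 0.021, 1.334, 0.0, 1.418], 'joint_velocities': [-0.001, -0.001, 0.001, -0.0, -0.001, 0.001], 'tau': [0.002, -55.564, 34.453, 0.014, 0.0, 0.0], 'tcp_pos': [0.164, -0.525, 0.2], 'ee_rot': [2.988, 1.569, 1.72], 'force': [-0.23, -0.054, -0.366], 'wrist_torque': [-0.007, -0.045, -0.024], 'finger_gap': 0.085}
scene {'fx': 365.411, 'fy': 365.411, 'cx': 254.887, 'cy': 184.989, 'R': [[0.244, 0.97, 0.003], [0.546, -0.135, -0.827], [-0.802, 0.204, -0.562]], 't': [-0.163, -0.242, 1.481]}
stand_base [([247.0, 203.0, 65.0, 82.0], 0.57), ([133.0, 258.0, 32.0, 34.0], 0.21)]
tbar [([243.0, 187.0, 70.0, 49.0], 0.96)]
bangle_center [([157.0, 207.0, 24.0, 32.0], 0.88), ([110.0, 230.0, 16.0, 27.0], 0.79), ([124.0, 192.0, 21.0, 17.0], 0.65), ([164.0, 178.0, 8.0, 30.0], 0.52)]
holder [([160.0, 219.0, 35.0, 28.0], 0.89)]
pendant_tray [([392.0, 210.0, 74.0, 49.0], 0.82)]
ring_cone [([244.0, 204.0, 68.0, 84.0], 0.54)]
polish_jar [([134.0, 256.0, 29.0, 37.0], 0.66)]
top {'fx': 426.363, 'fy': 426.363, 'cx': 255.454, 'cy': 196.896, 'R': [[-0.04, -0.999, 0.006], [-0.973, 0.037, -0.226], [0.226, -0.015, -0.974]], 't': [0.041, 0.607, 1.237]}
stand_base [([264.0, 202.0, 58.0, 73.0], 0.98)]
tbar [([263.0, 204.0, 59.0, 18.0], 0.84)]
bangle_center [([340.0, 205.0, 19.0, 28.0], 0.72), ([334.0, 254.0, 11.0, 35.0], 0.72), ([370.0, 244.0, 20.0, 5.0], 0.7)]
holder [([334.0, 210.0, 22.0, 29.0], 0.66)]
pendant_tray [([137.0, 184.0, 58.0, 50.0], 0.94)]
ring_cone [([183.0, 247.0, 16.0, 18.0], 0.77)]
polish_jar [([353.0, 164.0, 18.0, 27.0], 0.8)]
```

Run:
```python
import cv2
a=cv2.imread("pics/scene0.png")[130:310,70:470];b=cv2.imread("pics/top0.png")[130:290,90:410]
cv2.imwrite("pics/s1.png",cv2.resize(a,None,fx=2,fy=2,interpolation=cv2.INTER_CUBIC));cv2.imwrite("pics/t1.png",cv2.resize(b,None,fx=2.5,fy=2.5,interpolation=cv2.INTER_CUBIC))
```

```text
(no output)
```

View pics/s1.png

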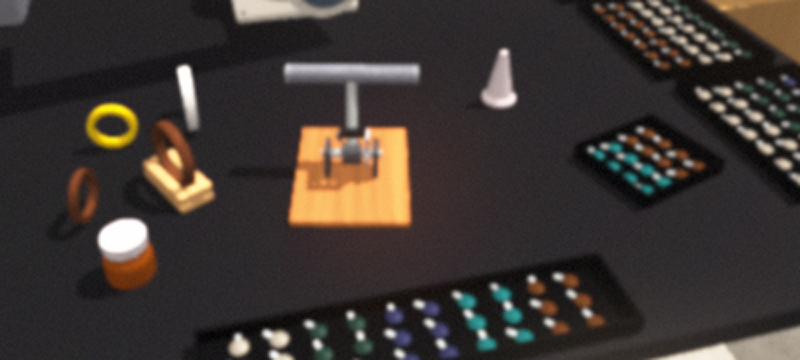

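View pics/t1.png

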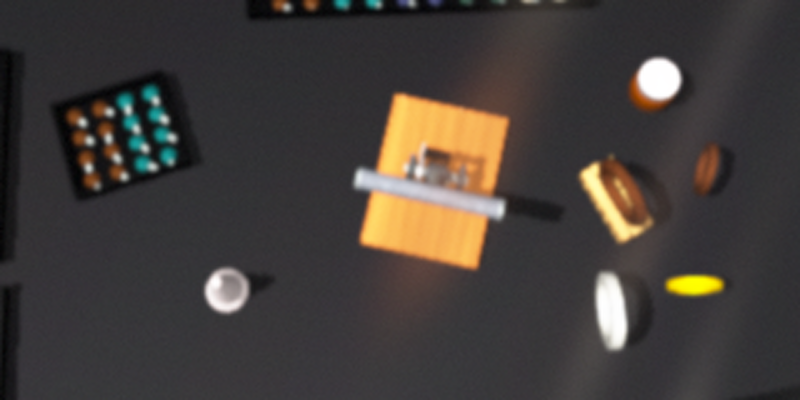

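The top view has up = +x and left = +y. The stand is at about crop (435,180), leaning towards the robot. The wooden block with the meant bangle is at (617,195); the smaller brown ring, the yellow ring and the white ring are look-alikes.

```bash
cat > h.py <<'E'
from plant import manip
import numpy as np,cv2
from scipy.spatial.transform import Rotation as Ro
def ray(c,px,z):
    R,t=np.array(c["R"]),np.array(c["t"]);o=-R.T@t
    d=R.T@np.array([(px[0]-c["cx"])/c["fx"],(px[1]-c["cy"])/c["fy"],1])
    return o+d*(z-o[2])/d[2]
def proj(c,X):
    p=np.array(c["R"])@X+np.array(c["t"]);return p[:2]/p[2]*[c["fx"],c["fy"]]+[c["cx"],c["cy"]]
E
python3 - <<'E'
from h import *
c=manip.calibration("top")
f=lambda p,z:ray(c,(p[0]/2.5+90,p[1]/2.5+130),z)
B=[f(p,.01) for p in((397,93),(509,118),(478,269),(361,244))]
print("base",np.round(B,3).tolist(),np.mean(B,0).round(3))
ax=(B[0]+B[1]-B[2]-B[3])/2; print("len",np.linalg.norm(ax),"w",np.linalg.norm(B[0]-B[1]),"yaw x",np.degrees(np.arctan2(ax[1],ax[0])), np.degrees(np.arctan2(*((B[0]-B[1]+B[3]-B[2])[[1,0]])))-90)
yb=[f(p,.04+.105*np.cos(.45)) for p in((356,179),(503,209))];print("bar",np.round(yb,3).tolist(),np.linalg.norm(yb[0]-yb[1]))
H=[f(p,.024) for p in((580,172),(608,155),(652,222),(622,243))];print("holder",np.round(H,3).tolist(),np.mean(H,0))
for n,p,z in(("jar",(659,78),.06),("cone",(229,290),.02),("small",(708,170),.04),("white",(610,312),.05),("yellow",(695,285),.05),("ringtop",(623,185),.1)):print(n,f(p,z).round(3))
st=manip.get_state();print(Ro.from_euler('xyz',st["ee_rot"]).as_matrix().round(2))
w=manip.calibration("wrist");print(w)
R,t=np.array(w["R"]),np.array(w["t"]);T=Ro.from_euler('xyz',st["ee_rot"]).as_matrix()
print("cam in tool",T.T@(-R.T@t-st["tcp_pos"]),"fwd",T.T@R[2])
E
```

```text
base [[0.722, 0.034, 0.01], [0.682, -0.11, 0.01], [0.487, -0.059, 0.01], [0.525, 0.087, 0.01]] [ 0.604 -0.012  0.01 ]
len 0.20253491939846097 w 0.14919825598041303 yaw x -14.765353409686314 -14.820277204801485
bar [[0.581, 0.086, 0.135], [0.539, -0.082, 0.135]] 0.17341279554024783
holder [[0.604, -0.194, 0.024], [0.625, -0.231, 0.024], [0.536, -0.279, 0.024], [0.511, -0.24, 0.024]] [ 0.56914445 -0.23598916  0.024     ]
jar [ 0.714 -0.296  0.06 ]
cone [0.472 0.251 0.02 ]
small [ 0.597 -0.352  0.04 ]
white [ 0.424 -0.212  0.05 ]
yellow [ 0.453 -0.318  0.05 ]
ringtop [ 0.569 -0.231  0.1  ]
[[ 0.    0.95  0.3 ]
 [ 0.    0.3  -0.95]
 [-1.    0.   -0.  ]]
{'fx': 342.1183432935118, 'fy': 342.1183432935118, 'cx': 254.58814862314958, 'cy': 193.94145838105703, 'R': array([[ 2.99519022e-01, -9.54090328e-01, -3.72003648e-05],
       [-9.12983575e-01, -2.86625638e-01,  2.90356221e-01],
       [-2.77036725e-01, -8.69332481e-02, -9.56918629e-01]]), 't': array([-0.55006308, -0.03695538,  0.37955762])}
cam in tool [-1.72924528e-01  7.56150443e-02 -4.09891983e-06] fwd [ 9.56916067e-01 -2.90364416e-01  3.83978255e-04]
```

{"name": "drive_tool", "arguments": {
  "motion": [
    [0,0,0,1,1],
    [0,0,0,1,1],
    [0,0,0,1,1],
    [0,0,0,1,1],
    [0,0,0,1,1],
    [0,0,0,1,1],
    [0,0,0,0.46,1],
    [0,0.36,-1,0,1],
    [0,0.36,-1,0,1],
    [0,0.36,-1,0,1],
    [0,0.36,-1,0,1],
    [0,0.36,-1,0,1]
  ]
}}

```text
t: 1.8
tcp_pos: [0.2554, -0.3927, 0.201]
ee_rot: [1.177, 1.571, -0.655]
force: [-0.4, 0.1, 0.0]
finger_gap: -0.0002
```

{"name": "drive_tool", "arguments": {
  "motion": [
    [0,0.36,-1,0,1],
    [0,0.36,-1,0,1],
    [0,0.36,-1,0,1],
    [0,0.36,-1,0,1],
    [0,0.36,-1,0,1],
    [0,0.36,-1,0,1],
    [0,0.36,-1,0,1],
    [0,0.36,-1,0,1],
    [0,0.36,-1,0,1],
    [0,0,0,0,1],
    [0,0,0,0,1]
  ]
}}

```text
t: 2.72
tcp_pos: [0.419, -0.1569, 0.201]
ee_rot: [0.411, 1.571, -1.417]
force: [0.7, -0.8, 0.8]
finger_gap: -0.0002
```

{"name": "drive_tool", "arguments": {
  "motion": [
    [0,0.35,-0.98,0,1],
    [0,0.35,-0.98,0,1],
    [0,0.35,-0.98,0,1],
    [0,0.35,-0.98,0,1],
    [0,0.35,-0.98,0,1],
    [0,0,0,0,1],
    [0,0,0,0,1]
  ]
}}

```text
t: 3.3
tcp_pos: [0.5049, -0.0395, 0.2006]
ee_rot: [-3.052, 1.563, 1.414]
force: [0.1, 0.0, 0.1]
finger_gap: -0.0001
```

Run:
```python
from h import *
c=manip.calibration("wrist");im=np.ascontiguousarray(manip.capture("wrist")[:,:,::-1]);np.save("w1.npy",[c],allow_pickle=True)
cv2.imwrite("pics/w1.png",im)
u=np.array([.967,-.255,0]);v=np.array([.255,.967,0]);b=np.array([.604,-.012,0])
for s in(-.085,.085):
    X=b-u*.0457+v*s+[0,0,.1346];print(proj(c,X).round(1))
```

```text
[304.9 139. ]
[ 60.8 135.7]
```

View pics/w1.png

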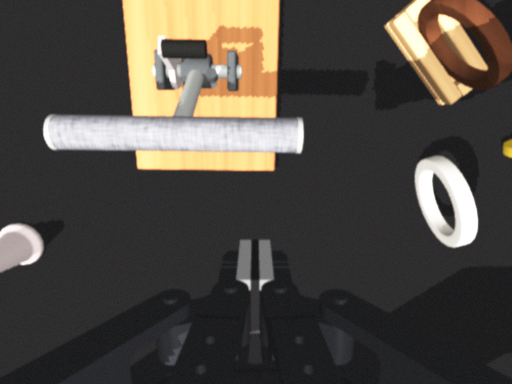

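{"name": "drive_tool", "arguments": {
  "motion": [
    [0.9,0,-0.3,0,1],
    [0.9,0,0,0,1],
    [0.8,0,0,0,1],
    [0,0,0,0,1],
    [0,0,0,0,1]
  ]
}}

```text
t: 3.77
tcp_pos: [0.5049, -0.0353, 0.123]
ee_rot: [-2.96, 1.559, 1.51]
force: [0.7, -0.7, -0.1]
finger_gap: 0.0002
```

{"name": "drive_tool", "arguments": {
  "motion": [
    [0,0.2,0,0,1],
    [0,0.2,0,0,1],
    [0,0.1,0,0,1],
    [0,0,0,0,1],
    [0,0,0,0,1]
  ]
}}

```text
t: 4.18
tcp_pos: [0.521, -0.0379, 0.1235]
ee_rot: [3.09, 1.559, 1.279]
force: [-0.1, -0.7, 0.3]
finger_gap: 0.0005
```

{"name": "drive_tool", "arguments": {
  "motion": [
    [0,0.13,0,0,1],
    [-0.02,0.1,0,0,1],
    [-0.04,0.1,0,0,1],
    [-0.04,0.1,0,0,1],
    [0,0,0,0,1]
  ]
}}

```text
t: 4.6
tcp_pos: [0.5338, -0.041, 0.1263]
ee_rot: [3.102, 1.559, 1.291]
force: [-0.2, -0.3, -0.2]
finger_gap: -0.0001
```

{"name": "drive_tool", "arguments": {
  "motion": [
    [0,0.1,0,0,1],
    [0,0.1,0,0,1],
    [0,0,0,0,1]
  ]
}}

```text
t: 4.85
tcp_pos: [0.5394, -0.0425, 0.126]
ee_rot: [3.134, 1.559, 1.323]
force: [0.1, -0.9, 0.0]
finger_gap: 0.0
```

Run:
```python
from h import *
c=manip.calibration("wrist");s=manip.get_state();im=np.ascontiguousarray(manip.capture("wrist")[:,:,::-1])
cv2.imwrite("pics/w2.png",im);print(s["tcp_pos"],proj(c,np.array(s["tcp_pos"])))
u=np.array([.967,-.255,0]);v=np.array([.255,.967,0]);b=np.array([.604,-.012,0])
for x in (-.085,.085):
    print(proj(c,b-u*.0457+v*x+[0,0,.1346]).round(1))
```

```text
[ 0.5393762  -0.0424761   0.12596069] [256.02864714 233.95258896]
[332.1 226.2]
[  3.4 219. ]
```

View pics/w2.png

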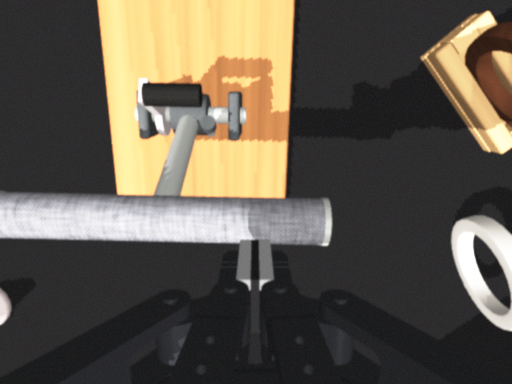

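{"name": "drive_tool", "arguments": {
  "motion": [
    [0,0.1,0,0,1],
    [-0.03,0.1,0,0,1],
    [0,0,0,0,1]
  ]
}}

```text
t: 5.15
tcp_pos: [0.5453, -0.044, 0.1271]
ee_rot: [3.104, 1.559, 1.293]
force: [-0.1, -0.2, 1.1]
finger_gap: -0.0002
```

{"name": "drive_tool", "arguments": {
  "motion": [
    [-0.03,0.1,0,0,1],
    [-0.03,0.1,0,0,1],
    [0,0,0,0,1]
  ]
}}

```text
t: 5.4
tcp_pos: [0.5512, -0.0454, 0.1289]
ee_rot: [3.094, 1.559, 1.283]
force: [-0.3, 0.7, -0.4]
finger_gap: 0.0004
```

Run:
```python
from h import *
a=manip.capture("wrist")[100:340,:,::-1];b=manip.capture("scene")[130:270,170:330,::-1]
cv2.imwrite("pics/w3.png",np.hstack([cv2.resize(a,(512,384)),cv2.resize(b,None,fx=1.8,fy=2.743*1,interpolation=cv2.INTER_CUBIC)[:384]]))
s=manip.get_state();print(s["tcp_pos"],s["force"],proj(manip.calibration("wrist"),np.array(s["tcp_pos"])))
```

```text
[ 0.55062893 -0.04523975  0.12872582] [ 0.53749868 -0.02378295 -0.09555657] [256.01705905 233.95943076]
```

View pics/w3.png

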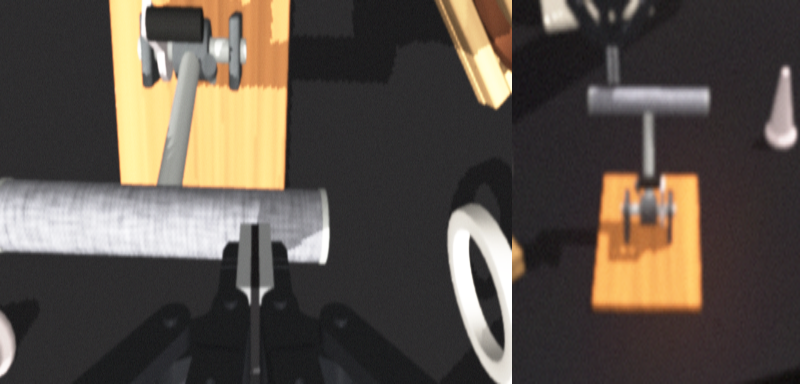

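Run:
```python
from h import *
from scipy.optimize import least_squares
T=manip.calibration("top");S=manip.calibration("scene")
w1=np.load("w1.npy",allow_pickle=True)[0];w3=manip.calibration("wrist")
for e,(t,s,a) in {"left":((356,179),(285,72),(48,132)),"right":((503,209),(419,74),(301,135))}.items():
    # scene view from the far side: its left is robot -y
    ob=[(T,(t[0]/2.5+90,t[1]/2.5+130)),(w1,a)]
    s2=(419,74) if e=="left" else (285,72)
    ob2=ob[:1]+[(S,(s2[0]/2+70,s2[1]/2+130))]
    for o in(ob,ob2,ob+ob2[1:]):
        r=least_squares(lambda X:np.concatenate([proj(c,X)-p for c,p in o]),[.55,0,.13]);print(e,r.x.round(4),r.fun.round(1))
s=manip.get_state();print(s["tcp_pos"],-np.array(w1["R"]).T@w1["t"],-np.array(w3["R"]).T@w3["t"])
print("right end wrist now at (327,240) -> at z .135:",ray(w3,(327,240),.135), "z.12",ray(w3,(327,240),.12))
```

```text
left [0.5857 0.0874 0.1378] [-0.6 -1.7  0.2  0.3]
left [0.5817 0.0867 0.1342] [-0.3 -0.1 -0.3  0. ]
left [0.5857 0.0874 0.1376] [-0.6 -1.7  0.4  0.2  0.5 -0.4]
right [ 0.5406 -0.0812  0.1285] [-0.6  0.   0.1 -0. ]
right [ 0.539  -0.0824  0.1367] [0.1 0.  0.1 0. ]
right [ 0.5416 -0.0806  0.1367] [-0.6 -0.9  0.4  0.2  0.9  0.4]
[ 0.55062893 -0.04523975  0.12872582] [ 0.57792465 -0.05823346  0.37350249] [ 0.62359008 -0.06422215  0.30163261]
right end wrist now at (327,240) -> at z .135: [ 0.5412018  -0.08166462  0.135     ] z.12 [ 0.53378535 -0.08323476  0.12      ]
```

The finger tip is drawn over the bar with no force, so the tips may sit higher than assumed. I'll back off and check that in the scene view.

{"name": "drive_tool", "arguments": {
  "motion": [
    [0,-1,0,0,1],
    [0,-1,0,0,1],
    [-0.5,0,0,0,1],
    [-0.5,0,0,0,1],
    [-0.5,0,0,0,1],
    [0,0,0,0,1]
  ]
}}

```text
t: 6.0
tcp_pos: [0.493, -0.0316, 0.1765]
ee_rot: [2.793, 1.559, 0.983]
force: [0.2, 0.7, -1.3]
finger_gap: 0.0002
```

Run:
```python
from h import *
s=manip.get_state();c=manip.calibration("scene");b=manip.capture("scene")[100:220,170:310,::-1]
t=np.array(s["tcp_pos"])
b=cv2.resize(b,None,fx=5,fy=5,interpolation=cv2.INTER_CUBIC)
for dz,col in((0,(0,0,255)),(.02,(0,255,0)),(.04,(255,255,0))):
    p=(proj(c,t+[0,0,dz])-[170,100])*5;print(dz,p);cv2.circle(b,tuple(int(i) for i in p),4,col,-1)
cv2.imwrite("pics/s4.png",b);print(t,s["force"],s["joints"])
```

```text
0 [289.30138492 211.49406516]
0.02 [287.84991777 177.81357214]
0.04 [286.36436432 143.34212519]
[ 0.49304577 -0.03161108  0.1764805 ] [ 0.21188739  0.67957218 -1.25304751] [-0.24171888  0.168351   -0.16013856  1.23816248  0.01147475  3.14000441]
```

View pics/s4.png

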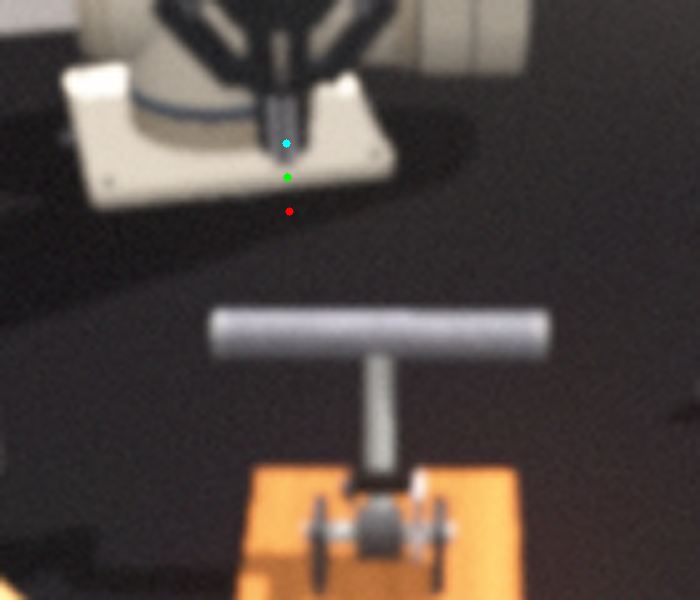

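{"name": "drive_tool", "arguments": {
  "motion": [
    [0,0,0,-1,1],
    [0,0,0,-1,1],
    [0,0,0,-1,1],
    [0,0,0,-1,1],
    [0,0,0,-1,1],
    [0,0,0,-1,1],
    [0,0,0,-1,1],
    [0,0,0,-1,1],
    [0,0,0,-1,1],
    [0,0,0,-1,1],
    [0,0,0,-1,1],
    [0,0,0,-1,1]
  ]
}}

```text
t: 7.05
tcp_pos: [0.4917, -0.0313, 0.1727]
ee_rot: [2.219, 1.559, 1.459]
force: [-0.2, 0.1, 0.1]
finger_gap: -0.0002
```

{"name": "drive_tool", "arguments": {
  "motion": [
    [0,0,0,-1,1],
    [0,0,0,-1,1],
    [0,0,0,-1,1],
    [0,0,0,-1,1],
    [0,0,0,-1,1],
    [0,0,0,-1,1],
    [0,0,0,-1,1],
    [0,0,0,-1,1],
    [0,0,0,-1,1],
    [0,0,0,-1,1],
    [0,0,0,-1,1],
    [0,0,0,-1,1]
  ]
}}

```text
t: 8.05
tcp_pos: [0.4917, -0.0313, 0.1727]
ee_rot: [1.174, 1.559, 1.462]
force: [0.3, 0.6, -0.3]
finger_gap: 0.0001
```

{"name": "drive_tool", "arguments": {
  "motion": [
    [0,0,0,-1,1],
    [0,0,0,-1,1],
    [0,0,0,-1,1],
    [0,0,0,-1,1],
    [0,0,0,-1,1],
    [0,0,0,-1,1],
    [0,0,0,-1,1],
    [0,0,0,-1,1],
    [0,0,0,-1,1],
    [0,0,0,-1,1],
    [0,0,0,-1,1],
    [0,0,0,-0.8,1]
  ]
}}

```text
t: 9.05
tcp_pos: [0.4917, -0.0313, 0.1727]
ee_rot: [0.146, 1.559, 1.464]
force: [0.8, -0.5, 0.7]
finger_gap: 0.0001
```

Run:
```python
from h import *
s=manip.get_state();print(s["t"],s["tcp_pos"],s["joints"],manip.tcp_to_grasp);print(Ro.from_euler('xyz',s["ee_rot"]).as_matrix().round(3))
```

```text
9.05 [ 0.49172809 -0.03131269  0.17268598] [-0.24175123  0.17181525 -0.16560584  1.2349286   0.01144395  0.01133521] 0.0187
[[ 0.001 -0.968  0.25 ]
 [ 0.011  0.25   0.968]
 [-1.     0.002  0.011]]
```

{"name": "drive_tool", "arguments": {
  "motion": [
    [0.9,0,0,0,1],
    [0.9,0,0,0,1],
    [0.7,0,0,0,1],
    [0,-0.4,0,0,1],
    [0,-0.4,0,0,1],
    [0,-0.2,0,0,1],
    [0,0,0,0,1],
    [0,0,0,0,1]
  ]
}}

```text
t: 9.72
tcp_pos: [0.521, -0.0382, 0.0982]
ee_rot: [0.112, 1.559, 1.425]
force: [-0.3, 0.0, -0.6]
finger_gap: -0.0001
```

{"name": "drive_tool", "arguments": {
  "motion": [
    [0,-0.1,0,0,1],
    [0,-0.1,0,0,1],
    [0,0,0,0,1]
  ]
}}

```text
t: 9.97
tcp_pos: [0.5269, -0.0397, 0.0988]
ee_rot: [0.07, 1.559, 1.383]
force: [-0.7, 0.2, -0.3]
finger_gap: -0.0002
```

{"name": "drive_tool", "arguments": {
  "motion": [
    [0,-0.1,0,0,1],
    [-0.03,-0.1,0,0,1],
    [0,0,0,0,1]
  ]
}}

```text
t: 10.22
tcp_pos: [0.5312, -0.0408, 0.0999]
ee_rot: [0.277, 1.559, 1.59]
force: [-10.9, 2.3, 8.1]
finger_gap: -0.0003
```

{"name": "drive_tool", "arguments": {
  "motion": [
    [-0.05,-0.04,0,0,1],
    [-0.04,-0.07,0,0,1],
    [-0.04,-0.07,0,0,1],
    [0,0,0,0,1]
  ]
}}

```text
t: 10.55
tcp_pos: [0.5371, -0.0423, 0.1033]
ee_rot: [0.209, 1.559, 1.523]
force: [-5.6, 2.1, 0.9]
finger_gap: -0.0002
```

{"name": "drive_tool", "arguments": {
  "motion": [
    [-0.03,-0.083,0,0,1],
    [-0.027,-0.083,0,0,1],
    [-0.025,-0.083,0,0,1],
    [-0.023,-0.083,0,0,1],
    [-0.02,-0.083,0,0,1],
    [-0.018,-0.083,0,0,1],
    [0,0,0,0,1]
  ]
}}

```text
t: 11.13
tcp_pos: [0.5529, -0.0466, 0.1081]
ee_rot: [-0.022, 1.559, 1.291]
force: [-3.0, -0.1, 2.1]
finger_gap: 0.0003
```

{"name": "drive_tool", "arguments": {
  "motion": [
    [-0.012,-0.067,0,0,1],
    [-0.012,-0.067,0,0,1],
    [0,0,0,0,1]
  ]
}}

```text
t: 11.38
tcp_pos: [0.557, -0.0478, 0.1086]
ee_rot: [-0.038, 1.559, 1.275]
force: [-1.5, 0.9, 1.2]
finger_gap: -0.0001
```

{"name": "drive_tool", "arguments": {
  "motion": [
    [-0.01,-0.06,0,0,1],
    [-0.01,-0.06,0,0,1],
    [0,0,0,0,1]
  ]
}}

```text
t: 11.63
tcp_pos: [0.5605, -0.0487, 0.1091]
ee_rot: [-0.026, 1.559, 1.287]
force: [0.5, -0.1, 0.0]
finger_gap: 0.0003
```

Run:
```python
from h import *
w=manip.capture("wrist")[:,:,::-1];b=manip.capture("scene")[130:250,190:310,::-1]
cv2.imwrite("pics/w5.png",np.hstack([w[:,:400],cv2.resize(b,(384,384),interpolation=cv2.INTER_CUBIC)]))
s=manip.get_state();print(s["tcp_pos"],s["force"])
c=manip.calibration("wrist");u=np.array([.967,-.255,0]);v=np.array([.255,.967,0]);h=np.array([.604,-.012,.04])
S=manip.calibration("scene")
for q in(.3,.35,.4,.45,.5,.55):
    m=h+.105*(u*np.sin(q-.45)+[0,0,np.cos(q-.45)])
    print(q,[proj(c,m+v*k).round(0) for k in(-.085,0)],[((proj(S,m+v*k)-[190,130])*3.2).round() for k in(-.085,.085)])
```

```text
[ 0.56019086 -0.04861439  0.10903379] [-0.35949008 -0.01814561  0.42064536]
0.3 [array([170., 294.]), array([354., 293.])] [array([ 67., 127.]), array([282., 128.])]
0.35 [array([170., 304.]), array([353., 303.])] [array([ 66., 129.]), array([282., 131.])]
0.4 [array([171., 314.]), array([352., 313.])] [array([ 66., 132.]), array([282., 134.])]
0.45 [array([172., 324.]), array([352., 323.])] [array([ 65., 136.]), array([283., 138.])]
0.5 [array([173., 333.]), array([351., 332.])] [array([ 64., 140.]), array([283., 142.])]
0.55 [array([173., 342.]), array([349., 341.])] [array([ 63., 144.]), array([283., 146.])]
```

View pics/w5.png

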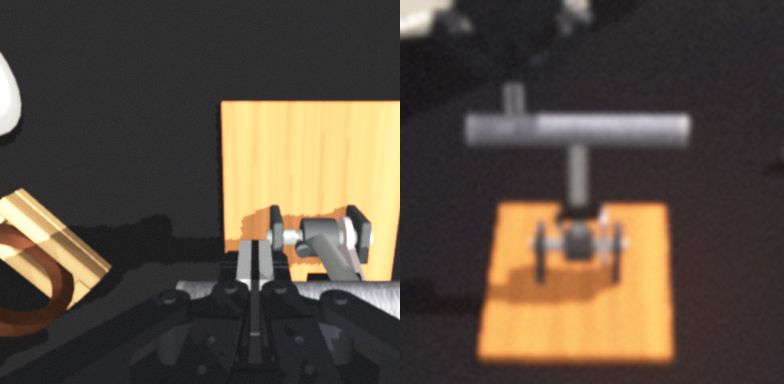

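{"name": "drive_tool", "arguments": {
  "motion": [
    [0,-0.05,0,0,1],
    [0,0,0,0,1],
    [0,0,0,0,1]
  ]
}}

```text
t: 11.98
tcp_pos: [0.5616, -0.049, 0.1091]
ee_rot: [0.002, 1.559, 1.315]
force: [-0.2, -0.6, 0.1]
finger_gap: -0.0002
```

```bash
cat > q.py <<'E'
from h import *
u=np.array([.967,-.255,0]);v=np.array([.255,.967,0]);h=np.array([.604,-.012,.04])
S=manip.calibration("scene")
def barq():
    im=manip.capture("scene").astype(float).mean(2)
    best=[]
    for q in np.arange(.2,1.3,.01):   # brightness profile: bar strip vs just above and below
        m=h+.105*(u*np.sin(q-.45)+[0,0,np.cos(q-.45)])
        f=lambda o:np.mean([cv2.getRectSubPix(im.astype(np.float32),(1,1),tuple(map(float,proj(S,m+v*k)+[0,o])))[0,0] for k in np.r_[np.linspace(-.075,-.055,6),np.linspace(.02,.08,12)]])
        best.append((f(0)+f(2)+f(-2)-1.5*f(7)-1.5*f(-7),round(q,2)))
    return sorted(best)[-3:]
E
python3 -c "
from q import *
print(barq());s=manip.get_state();print(s['t'],s['tcp_pos'],s['force'])"
```

```text
[(np.float32(324.31677), np.float64(0.24)), (np.float32(324.33868), np.float64(0.26)), (np.float32(324.38187), np.float64(0.25))]
12.0333 [ 0.56150436 -0.04896342  0.10909861] [-0.14326567  0.61467562 -0.72037858]
```

{"name": "drive_tool", "arguments": {
  "motion": [
    [0,-0.05,0,0,1],
    [0,-0.05,0,0,1],
    [0,0,0,0,1]
  ]
}}

```text
t: 12.28
tcp_pos: [0.5647, -0.0498, 0.1091]
ee_rot: [-0.008, 1.559, 1.305]
force: [0.2, -0.2, 0.2]
finger_gap: -0.0003
```

```bash
python3 -c "
from q import *
print(barq());s=manip.get_state();print(s['t'],s['tcp_pos'],s['force'])"
```

```text
[(np.float32(340.49258), np.float64(0.39)), (np.float32(342.60025), np.float64(0.41)), (np.float32(342.68506), np.float64(0.4))]
12.3333 [ 0.56452684 -0.04974998  0.10913795] [ 0.20007718 -0.71846771 -0.12051485]
```

{"name": "drive_tool", "arguments": {
  "motion": [
    [0,0.3,0,0,1],
    [0,0.6,0,0,1],
    [0,0.6,0,0,1],
    [0,0,0,0,1],
    [0,0,0,0,1]
  ]
}}

```text
t: 12.75
tcp_pos: [0.52, -0.0379, 0.1096]
ee_rot: [-0.024, 1.559, 1.29]
force: [0.2, -0.1, 0.9]
finger_gap: 0.0001
```

```bash
python3 -c "
from q import *
print(barq());s=manip.get_state();print(s['t'],s['tcp_pos'],s['force'])
w=manip.capture('wrist')[:,:,::-1];cv2.imwrite('pics/w6.png',w)
c=manip.calibration('wrist')
for q in(.3,.35,.4,.45,.5,.55):
    m=h+.105*(u*np.sin(q-.45)+[0,0,np.cos(q-.45)]);print(q,[proj(c,m+v*k).round(0) for k in(-.085,0)])"
```

```text
[(np.float32(363.89993), np.float64(0.38)), (np.float32(363.97623), np.float64(0.39)), (np.float32(364.08688), np.float64(0.4))]
12.8 [ 0.52069146 -0.03813942  0.10954395] [ 0.25033633 -0.58304107  0.60651592]
0.3 [array([176., 364.]), array([346., 363.])]
0.35 [array([176., 374.]), array([346., 372.])]
0.4 [array([177., 383.]), array([345., 381.])]
0.45 [array([177., 391.]), array([345., 390.])]
0.5 [array([178., 399.]), array([344., 398.])]
0.55 [array([179., 406.]), array([343., 405.])]
```

View pics/w6.png

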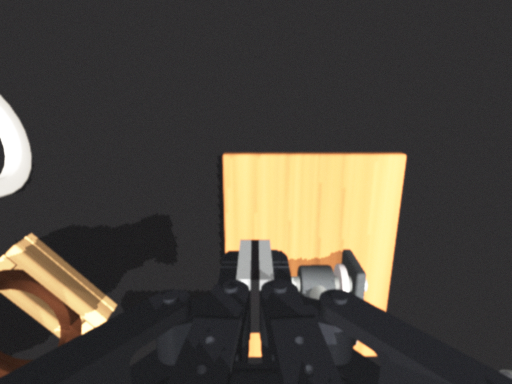

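{"name": "drive_tool", "arguments": {
  "motion": [
    [0.8,0.3,0,0,1],
    [0.8,0,0,0,1],
    [0.8,0,0,0,1],
    [0.8,0,0,0,1],
    [0.5,0,0,0,1],
    [0,0,0,0,1],
    [0,0,0,0,1]
  ]
}}

```text
t: 13.43
tcp_pos: [0.5124, -0.0347, -0.0022]
ee_rot: [0.155, 1.559, 1.468]
force: [0.8, 0.6, -0.4]
finger_gap: -0.0002
```

{"name": "drive_tool", "arguments": {
  "motion": [
    [0.1,0,0,0,1],
    [0.1,0,0,0,1],
    [0.05,0,0,0,1],
    [0,0,0,0,1]
  ]
}}

```text
t: 13.77
tcp_pos: [0.5126, -0.0346, -0.0091]
ee_rot: [-0.031, 1.559, 1.282]
force: [0.2, 0.5, 0.2]
finger_gap: -0.0001
```

{"name": "drive_tool", "arguments": {
  "motion": [
    [0.1,0,0,0,1],
    [0.1,0,0,0,1],
    [0,0,0,0,1]
  ]
}}

```text
t: 14.02
tcp_pos: [0.5122, -0.0344, -0.0158]
ee_rot: [0.062, 1.559, 1.375]
force: [-0.4, 0.3, 0.3]
finger_gap: 0.0003
```

{"name": "drive_tool", "arguments": {
  "motion": [
    [0.05,0,0,0,1],
    [0.05,0,0,0,1],
    [0,0,0,0,1]
  ]
}}

```text
t: 14.27
tcp_pos: [0.5123, -0.0345, -0.0186]
ee_rot: [0.054, 1.559, 1.367]
force: [0.1, 0.1, 0.0]
finger_gap: -0.0
```

{"name": "drive_tool", "arguments": {
  "motion": [
    [0.05,0,0,0,1],
    [0.05,0,0,0,1],
    [0,0,0,0,1]
  ]
}}

```text
t: 14.52
tcp_pos: [0.5126, -0.0345, -0.0203]
ee_rot: [-0.067, 1.559, 1.246]
force: [-5.0, 0.6, 14.7]
finger_gap: 0.0003
```

{"name": "drive_tool", "arguments": {
  "motion": [
    [0.05,0,0,0,1],
    [0,0,0,0,1]
  ]
}}

```text
t: 14.68
tcp_pos: [0.5127, -0.0345, -0.0204]
ee_rot: [-0.168, 1.559, 1.146]
force: [-10.3, 2.1, 33.6]
finger_gap: 0.0001
```

{"name": "drive_tool", "arguments": {
  "motion": [
    [0.05,0,0,0,1],
    [0,0,0,0,1]
  ]
}}

```text
t: 14.85
tcp_pos: [0.5128, -0.0346, -0.0205]
ee_rot: [-0.274, 1.559, 1.039]
force: [-16.7, 2.6, 53.0]
finger_gap: -0.0001
```

{"name": "drive_tool", "arguments": {
  "motion": [
    [-0.9,0,0,-1,1],
    [-0.95,0,0,-1,1],
    [-0.95,0,0,-1,1],
    [-0.95,0,0,-1,1],
    [-0.95,0,0,-1,1],
    [-0.95,0,0,-1,1],
    [0,0,0,-1,1],
    [0,0,0,-1,1],
    [0,0,0,-0.4,1],
    [0,0,0,0,1]
  ]
}}

```text
t: 15.68
tcp_pos: [0.512, -0.0363, 0.1453]
ee_rot: [-0.743, 1.559, 1.305]
force: [0.1, 0.6, -0.3]
finger_gap: 0.0
```

{"name": "drive_tool", "arguments": {
  "motion": [
    [0,0.2,-0.96,0,-1],
    [0,0.2,-0.96,0,-1],
    [0,0.2,-0.96,0,-1],
    [0,0.2,-0.96,0,-1],
    [0,0.2,-0.96,0,-1],
    [0,0.2,-0.96,0,-1],
    [0,0.2,-0.96,0,-1],
    [0,0,0,0,-1],
    [0,0,0,0,-1]
  ]
}}

```text
t: 16.43
tcp_pos: [0.5668, -0.2361, 0.1421]
ee_rot: [-0.605, 1.559, 1.437]
force: [-0.7, -0.3, -0.2]
finger_gap: 0.0854
```

Run:
```python
from h import *
c=manip.calibration("wrist");im=manip.capture("wrist")[:,:,::-1].copy();s=manip.get_state()
t=np.array(s["tcp_pos"]);M=Ro.from_euler('xyz',s["ee_rot"]).as_matrix();print(t,s["joints"],M.round(3))
im=cv2.resize(im,(768,576),interpolation=cv2.INTER_CUBIC)
def dot(X,col):
    p=proj(c,np.array(X))*1.5;print(p.round());cv2.circle(im,tuple(int(i) for i in p),3,col,-1)
b=np.array([.569,-.235,0])
a=np.array([.891,.454,0]);n=np.array([-.454,.891,0])
for i in(-1,1):
  for j in(-1,1): dot(b+a*.05*i+n*.023*j+[0,0,.024],(0,255,0))
  for k in (-1,1): dot(b+n*.007*i+[0,0,.1]+a*0.0*k,(255,255,0))
T=manip.capture("top")[:,:,::-1]
cv2.imwrite("pics/w7.png",im)
```

```text
[ 0.56659312 -0.23495568  0.14242041] [-0.53577642  0.38987562  0.06538307  1.25097358  0.01113517 -1.00902119] [[ 0.002 -0.89  -0.456]
 [ 0.012 -0.456  0.89 ]
 [-1.    -0.007  0.01 ]]
[339. 180.]
[421. 181.]
[365. 311.]
[365. 311.]
[342. 347.]
[417. 347.]
[397. 311.]
[397. 311.]
```

View pics/w7.png

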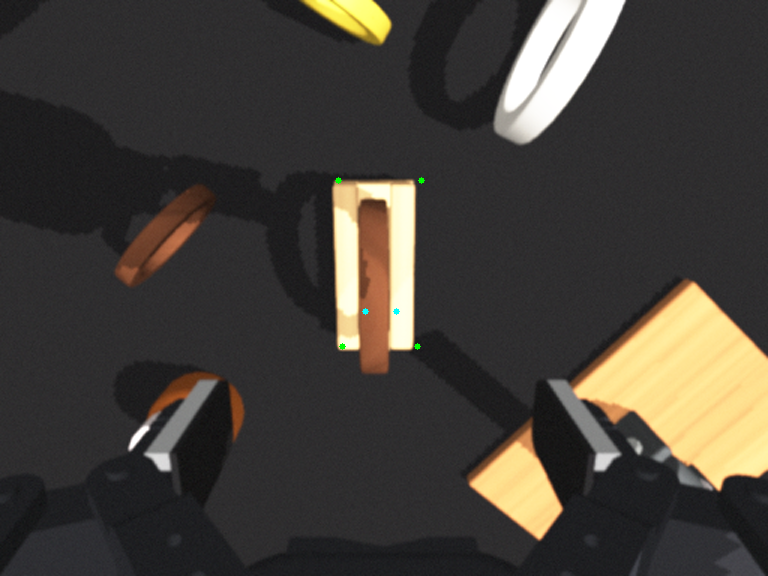

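{"name": "drive_tool", "arguments": {
  "motion": [
    [0,-0.09,-0.12,0,-1],
    [0.6,0,0,0,-1],
    [0.8,0,0,0,-1],
    [0.8,0,0,0,-1],
    [0.61,0,0,0,-1],
    [0,0,0,0,-1],
    [0,0,0,0,-1]
  ]
}}

```text
t: 17.12
tcp_pos: [0.571, -0.2348, 0.0588]
ee_rot: [-0.604, 1.559, 1.443]
force: [0.0, -0.4, 0.4]
finger_gap: 0.0854
```

{"name": "drive_tool", "arguments": {
  "motion": [
    [0.02,0,-0.05,0,0],
    [0,0,0,0,0.5],
    [0,0,0,0,1],
    [0,0,0,0,1],
    [0,0,0,0,1],
    [0,0,0,0,1],
    [0,0,0,0,1],
    [0,0,0,0,1]
  ]
}}

```text
t: 17.78
tcp_pos: [0.5722, -0.2373, 0.0588]
ee_rot: [-0.809, 1.559, 1.237]
force: [-0.4, 0.4, 5.4]
finger_gap: 0.0121
```

{"name": "drive_tool", "arguments": {
  "motion": [
    [0,0,0,0,1],
    [-0.2,0,0,0,1],
    [-0.3,0,0,0,1],
    [-0.5,0,0,0,1],
    [-0.8,0,0,0,1],
    [-0.9,0,0,0,1],
    [0,0,0,0,1],
    [0,0,0,0,1]
  ]
}}

```text
t: 18.45
tcp_pos: [0.5724, -0.2385, 0.1412]
ee_rot: [-0.999, 1.56, 1.048]
force: [-0.5, -0.1, -1.0]
finger_gap: 0.0119
```

Run:
```python
from h import *
w=manip.capture("wrist")[:,:,::-1];b=manip.capture("scene")[120:260,120:330,::-1]
cv2.imwrite("pics/w8.png",np.hstack([cv2.resize(w[:,130:390],(260,384)),cv2.resize(b,(540,384),interpolation=cv2.INTER_CUBIC)]))
s=manip.get_state();print(s["t"],s["tcp_pos"],s["force"],s["finger_gap"])
```

```text
18.55 [ 0.57132588 -0.23782529  0.13878951] [ 0.17000158 -0.67361905 -0.98616625] 0.011945649641632307
```

View pics/w8.png

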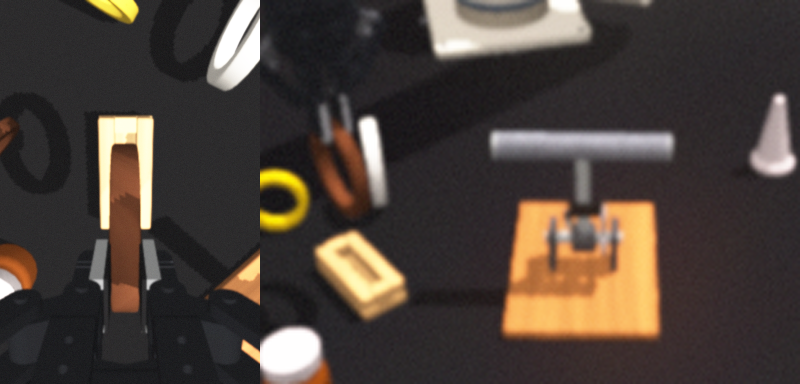

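The bangle is out of the block and held upright. The bar stands at about q ≈ 0.46, nearly upright. Next I turn the tool and line up off the bar's -y end.

{"name": "drive_tool", "arguments": {
  "motion": [
    [-0.1,0,0,1,1],
    [-0.1,0,0,1,1],
    [0,0,0,1,1],
    [0,0,0,1,1],
    [0,0,0,1,1],
    [0,0,0,1,1],
    [0,0,0,1,1],
    [0,0,0,1,1],
    [0,0,0,0.4,1],
    [0,0,0,0,1]
  ]
}}

```text
t: 19.38
tcp_pos: [0.5711, -0.2378, 0.1439]
ee_rot: [0.207, 1.558, 1.518]
force: [-0.3, -1.0, -2.2]
finger_gap: 0.0122
```

{"name": "drive_tool", "arguments": {
  "motion": [
    [0,0.19,0.5,0,1],
    [0,0.19,0.8,0,1],
    [0,0.19,0.8,0,1],
    [0,0.19,0.8,0,1],
    [0,0,0,0,1],
    [0,0,0,0,1],
    [0,0,0,0,1]
  ]
}}

```text
t: 19.97
tcp_pos: [0.5717, -0.1479, 0.1459]
ee_rot: [0.055, 1.559, 1.369]
force: [0.2, 0.2, -0.8]
finger_gap: 0.0122
```

```bash
cat > r.py <<'E'
from q import *
s=manip.get_state();t=np.array(s["tcp_pos"]);M=Ro.from_euler('xyz',s["ee_rot"]).as_matrix()
d=t-h;print(s["t"],t.round(4),"u",(d@u).round(4),"v",(d@v).round(4),M.round(3).tolist(),s["joints"],s["force"])
E
python3 - <<'E'
from r import *
w=manip.capture("wrist")[:,:,::-1];b=manip.capture("scene")[110:230,170:310,::-1]
cv2.imwrite("pics/w9.png",np.hstack([cv2.resize(w,(400,400)),cv2.resize(b,(400,343),interpolation=cv2.INTER_CUBIC)[:,:] if 0 else cv2.resize(b,(400,400),interpolation=cv2.INTER_CUBIC)]))
c=manip.calibration("wrist")
for q in(.42,.46,.5):
    m=h+.105*(u*np.sin(q-.45)+[0,0,np.cos(q-.45)]);print(q,[(proj(c,m+v*k)*[400/512,400/384]).round(0) for k in(-.085,0)])
E
```

```text
19.9667 [ 0.5717 -0.1479  0.1459] u 0.0034 v -0.1397 [[0.002, -0.967, 0.253], [0.011, 0.253, 0.967], [-1.0, 0.001, 0.011]] [-0.40145577  0.34809204  0.00988781  1.23484515  0.01111196 -0.14533855] [ 0.163906    0.23628342 -0.77235983]
0.42 [array([277., 226.]), array([398., 225.])]
0.46 [array([277., 233.]), array([397., 233.])]
0.5 [array([276., 241.]), array([395., 240.])]
```

View pics/w9.png

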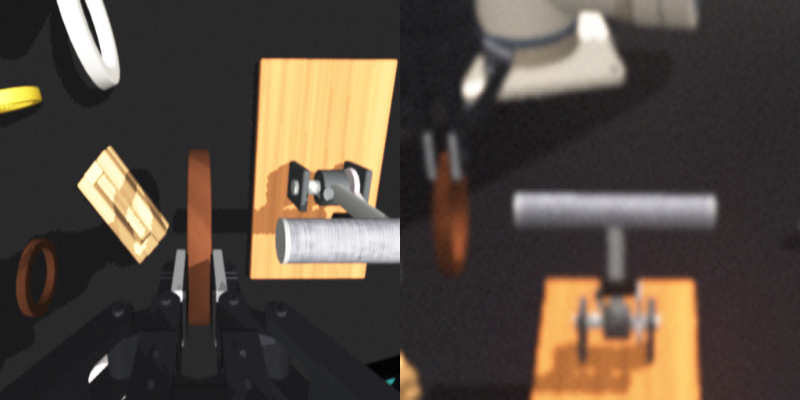

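{"name": "drive_tool", "arguments": {
  "motion": [
    [0,-0.05,0.2,0,1],
    [0,0,0.3,0,1],
    [0,0,0.3,0,1],
    [0,0,0.3,0,1],
    [0,0,0.3,0,1],
    [0,0,0.3,0,1],
    [0,0,0.3,0,1],
    [0,0,0.3,0,1],
    [0,0,0.2,0,1],
    [0,0,0.1,0,1],
    [0,0,0,0,1]
  ]
}}

```text
t: 20.98
tcp_pos: [0.5933, -0.0724, 0.1471]
ee_rot: [0.018, 1.559, 1.332]
force: [0.1, -0.5, -0.5]
finger_gap: 0.0119
```

```bash
python3 r.py
```

```text
20.9833 [ 0.5933 -0.0724  0.1471] u 0.005 v -0.0611 [[0.003, -0.967, 0.254], [0.011, 0.254, 0.967], [-1.0, 0.0, 0.011]] [-0.2680407   0.35824763  0.0283394   1.24122909  0.01148656 -0.01132614] [ 0.10403117 -0.53975223 -0.51332621]
```

{"name": "drive_tool", "arguments": {
  "motion": [
    [0.15,0,0,0,1],
    [0.15,0,0,0,1],
    [0.13,0,0,0,1],
    [0.1,0,0,0,1],
    [0,0,0,0,1],
    [0,0,0,0,1]
  ]
}}

```text
t: 21.48
tcp_pos: [0.593, -0.0731, 0.1309]
ee_rot: [0.068, 1.559, 1.381]
force: [0.7, 0.3, -0.6]
finger_gap: 0.012
```

{"name": "drive_tool", "arguments": {
  "motion": [
    [0.04,0,0,0,1],
    [0,0,0,0,1]
  ]
}}

```text
t: 21.65
tcp_pos: [0.5932, -0.073, 0.13]
ee_rot: [0.011, 1.559, 1.324]
force: [-0.4, 0.2, -0.3]
finger_gap: 0.0119
```

{"name": "drive_tool", "arguments": {
  "motion": [
    [0.04,0,0,0,1],
    [0,0,0,0,1]
  ]
}}

```text
t: 21.82
tcp_pos: [0.5931, -0.0729, 0.1287]
ee_rot: [0.025, 1.559, 1.339]
force: [0.1, -0.0, -0.4]
finger_gap: 0.0122
```

{"name": "drive_tool", "arguments": {
  "motion": [
    [0.03,0,0,0,1],
    [0,0,0,0,1]
  ]
}}

```text
t: 21.98
tcp_pos: [0.5933, -0.073, 0.1283]
ee_rot: [-0.05, 1.559, 1.264]
force: [-0.7, -0.5, 1.1]
finger_gap: 0.0121
```

{"name": "drive_tool", "arguments": {
  "motion": [
    [0,0,0,0,0.6],
    [0,0,0,0,0.5],
    [0,0,0,0,0.3],
    [0,0,0,0,0.1],
    [0,0,0,0,0.1],
    [0,0,0,0,0.1]
  ]
}}

```text
t: 22.48
tcp_pos: [0.5931, -0.0729, 0.1278]
ee_rot: [0.032, 1.559, 1.345]
force: [0.2, 0.6, 0.1]
finger_gap: 0.0383
```

{"name": "drive_tool", "arguments": {
  "motion": [
    [-0.2,0,0,0,0.1],
    [-0.4,0,0,0,0.1],
    [-0.6,0,0,0,0.1],
    [-0.9,0,0,0,0.1],
    [-0.9,0,0,0,0.1],
    [0,0,0,0,0.1],
    [0,0,0,0,0.1],
    [0,0,0,0,0.1],
    [0,0,0,0,0.1]
  ]
}}

```text
t: 23.23
tcp_pos: [0.5924, -0.0738, 0.2169]
ee_rot: [0.169, 1.559, 1.482]
force: [0.6, 0.1, -0.8]
finger_gap: 0.0385
```

Run:
```python
from r import *
w=manip.capture("wrist")[:,:,::-1];b=manip.capture("scene")[110:230,170:310,::-1]
cv2.imwrite("pics/w10.png",np.hstack([cv2.resize(w,(400,400)),cv2.resize(b,(400,400),interpolation=cv2.INTER_CUBIC)]))
print(s["finger_gap"])
```

```text
23.2333 [ 0.5924 -0.0738  0.2169] u 0.0046 v -0.0627 [[0.001, -0.967, 0.255], [0.012, 0.255, 0.967], [-1.0, 0.002, 0.011]] [-0.27073462  0.33768276  0.17486664  1.41009269  0.0114701  -0.01303336] [ 0.63400967  0.11284544 -0.82146012]
0.038536138413449654
```

View pics/w10.png

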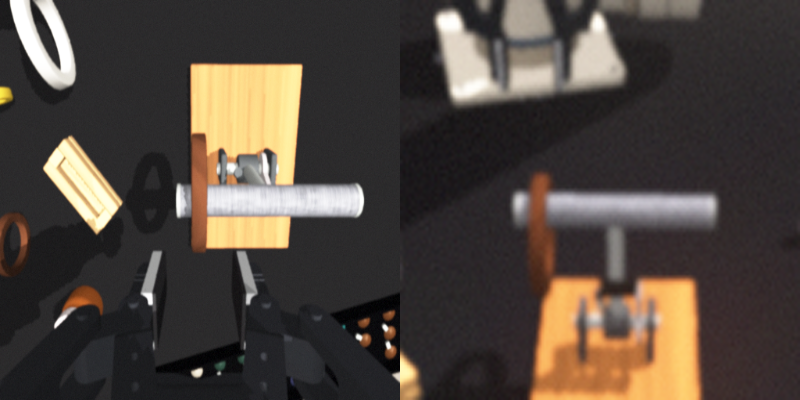

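The bangle hangs on the bar's -y end (scene crop around (540,235)) and the T-bar is still over. I'll let it settle, check for motion, then hand in.

{"name": "drive_tool", "arguments": {
  "motion": [
    [0,0,0,0,0.1],
    [0,0,0,0,0.1],
    [0,0,0,0,0.1],
    [0,0,0,0,0.1],
    [0,0,0,0,0.1],
    [0,0,0,0,0.1],
    [0,0,0,0,0.1],
    [0,0,0,0,0.1],
    [0,0,0,0,0.1],
    [0,0,0,0,0.1],
    [0,0,0,0,0.1],
    [0,0,0,0,0.1]
  ]
}}

```text
t: 24.33
tcp_pos: [0.5929, -0.0739, 0.2179]
ee_rot: [0.02, 1.559, 1.333]
force: [-0.3, 0.1, -0.6]
finger_gap: 0.0383
```

Run:
```python
from r import *
old=cv2.imread("pics/w10.png")[:,400:]
new=cv2.resize(manip.capture("scene")[110:230,170:310,::-1],(400,400),interpolation=cv2.INTER_CUBIC)
d=cv2.absdiff(cv2.GaussianBlur(old,(9,9),0),cv2.GaussianBlur(new,(9,9),0));print("max diff",d.max(),d.mean(),barq())
for l in("pendant_tray","ring_cone","polish_jar"):
    manip.capture("top");print(l,[np.round(x["rect"]).tolist() for x in manip.search_frame("top",l)[:1]])
print(manip.close_job())
```

```text
24.3333 [ 0.5929 -0.0739  0.2179] u 0.0051 v -0.0627 [[0.003, -0.967, 0.255], [0.011, 0.255, 0.967], [-1.0, 0.0, 0.011]] [-0.27073203  0.33706106  0.17650085  1.41061354  0.01146082 -0.01303445] [-0.30524636  0.08441646 -0.57532681]
max diff 22 1.09900625 [(np.float32(284.84723), np.float64(0.38)), (np.float32(285.08398), np.float64(0.39)), (np.float32(285.357), np.float64(0.4))]
pendant_tray [[138.0, 185.0, 58.0, 55.0]]
ring_cone [[183.0, 247.0, 16.0, 17.0]]
polish_jar [[351.0, 163.0, 17.0, 24.0]]
the job is handed in; nothing more can be done
None
```

I pushed the T-bar over until it snapped, lifted the larger brown bangle out of its block and hung it on the crossbar. I handed the job in at about 24.5 s; no verdict was reported.

**Pushing:** The push force fell from about 14 N at first contact to nothing. The bar then jumped to its far stop. The highest reading was 13.8 N, sampled only at the end of each move. I backed off right after the snap and did not press on the stop.

**Last checks:**
- The bangle hangs released, about 60 mm to the -y side of the bar's middle.
- The last two scene pictures, about 1 s apart, are nearly identical, so nothing was visibly moving. The peak difference was 22 grey levels; I did not trace where.
- The tray, cone and jar are within 1 to 2 pixels (about 3 to 6 mm) of where they started.
- The tool is clear of everything.

**Checks that disagreed:**
- **Fingertip height:** The real fingertips sit about 30 mm behind the reported TCP. My first approach passed over the bar without touching it. I measured the offset by pressing the shut fingers on the stand's base, reaching 53 N in z, and corrected for it.
- **T-bar angle:** My image-based estimate reads about 0.39 rad, but it reads roughly 0.1 low. Direct comparison with the pictures gives 0.46 to 0.50 rad, which is above the required 0.4 by only a small margin.
- **Grip opening:** The gripper read 12 mm on the 14 mm bangle, but it held firmly.

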